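# Present the blind-drilled fixture bar hole-up over the welding turntable

## Robot

A 6-joint arm with a two-finger parallel gripper is mounted at the origin on the work surface. World frame = base frame: x ahead of the robot, y to its left, z up, the work surface at z = 0. Lengths are in m, angles in rad, forces in N, time in s.
With the tool pointing down it reaches from about 0.15 to 0.775 m from the base axis. Payload 6.1 kg.
Tool frame: the origin (TCP) lies midway between the tips of the shut fingers; the grasp point (between the pads) lies ctrl.tcp_to_grasp behind it (ctrl.tcp_to_grasp is the distance from the TCP to the grasp point, in m); x points along the fingers, z is the direction in which the jaws open and shut, and the axes are right-handed (so a half turn about x gives the same grasp; the last joint's range is limited). The gripper opens to 85 mm and grips with 20 to 120 N. Pads are 22 mm wide; open, the fingers measure 114 mm over their backs; the gripper's body (76 mm by 85 mm) begins 54 mm behind the grasp point. The pads swing forward as they close: fully open they stand 13 mm farther back than shut.
Start: joints at [1.198, 0.126, -0.04, 1.405, 0, 1.571], TCP at [0.191, 0.489, 0.2] pointing down, gripper open.
Joint ranges: [-2.72, 2.72], [-0.95, 1.95], [-1.27, 1.35], [-1.78, 2.02], [-1.46, 1.47], [-3.14, 3.14]. Speed limits (rad/s): [2.39, 2.39, 3.01, 3.14, 3.14, 3.14].

## Interface

Orientations are given as a unit quaternion [w, x, y, z].
In Python, from bench import ctrl, camera, nets gives the robot as it stands. The module is installed in compiled form; this text tells all that it offers.
- The arm moves only by the shell command python3 -m handwheel 'ROWS'. ROWS is JSON, a list of rows, each a list of 3 entries, a list of its own where there are three numbers: the turn, a rotation vector about the world's x, y, z in degrees, then the shift along the world's x, y, z in cm, then the opening in per cent of the stroke, from 0 (shut) to 100 (fully open). A call has 1 to 8 rows; each row shifts and turns the commanded pose from where the row before left it; what a row does not reach is not made up. A row lasts 1/10 s, in which the tool goes at most 50 mm and 8.59 degrees, less where a joint would pass 70% of its speed; a pose out of reach is approached as far as the arm can. A call is refused whole if a number of a shift passes 5 or a number of a turn 8.59, either way. A call with a gripper value outside its range is refused whole. The fingers move at their own pace and stop on an object; the grip force is fixed at half the most. Time passes only in rows, so rows that do not move let the fingers close. It gives the time, the measured TCP pose, the force and the opening at its end, in the units of the state.
- ctrl.get_state(): the state, without advancing time (a new reading comes with each control period).
- camera(name): name is "scene" or "top" or "wrist"; returns a dict with "img" (400x640x3 uint8, red, green, blue), "depth" (400x640 float32, m along the optical axis (not along the pixel's ray), 0 where there is no reading), "camera_matrix" (3x3 intrinsics, pixels), "rvec" (rotation vector, rad) and "tvec" (3), from world to camera coordinates, as OpenCV has them; the wrist camera has in their place "mount" (4x4, takes a point from camera to tool coordinates, whose origin is the TCP and whose axes are the tool frame's). Camera axes: x right, y down, z forward; pixel columns grow to the right and rows downward; lengths in m; the calibration is good to about 2 mm. A picture is of the moment at which its call begins: read the wrist's pose just before it.
- ctrl.close_job(): hands the job in, once; it reports no verdict.
Trained networks look in the newest picture that a camera, given by its name, has taken for a name from the list of things; names that differ only in an ending like _2 or _b are one class to them, and where a whole thing is asked for, a point or a joint stands for the part that bears it (a point fixed in the world has none). Each returns a list of dicts, best first, with "score" (0 to 1); they miss things now and then, are a little off and sometimes report something else, mostly with a low value. They report only what shows in the picture. A call takes as long as a camera call. They do not tell look-alikes from the thing itself.
- nets.look_for(camera, label): "xyz" ([x, y, z] in m, in world coordinates, good to about 4 mm: the middle of the surface that is visible of it).
- nets.silhouettes(camera, label): "pixels" (400x640 bool, what is visible of it).
- nets.mark_of(camera, label): "xyz" ([x, y, z] in m, in world coordinates, good to about 4 mm: a listed point, or the origin of a listed thing).
The state is a dict: "t": time; "joint_positions": joint angles; "joint_velocities": joint speeds; "joint_torque": joint torques, N m; "eef_pos": TCP position; "orientation": TCP orientation; "force": force on the tool from outside, world axes, zero at the start; "torque": the same for the moment, N m; "grip_width": opening from 0.0 (shut) to 1.0 (fully open).
Only numpy, scipy, OpenCV 4.12 (cv2) and the standard library are available. Lean on these libraries where they do the work, as an engineer would, in place of code of your own. Each camera call takes 0.05 s, during which the arm holds its last target.

## Task

Draw the square bar up out of its upright holder, find the one side that has the blind dowel hole, and turn the bar over in the hand so that the hole faces straight up. Finish while still holding it there, still and level, clear above the round turntable (a hand's width or more above its top, say 10 to 20 cm) with the hole over the disc, ready for a dowel to be dropped in; do not put it down or let go. Leave the round bar and the other things on the table where they are.

Things in the scene. Friction and masses are not known exactly. Their poses are not given: they have to be found in the camera images.
- bar_center (a point): centre of the square aluminium bar, 26 x 26 mm, 150 mm long, 0.18 to 0.33 kg, which starts upright in one of the two holders (75 mm from each end). Axes: z runs along the bar from its foot to its head (up at the start); x points out of the side that has the hole; y points out of a plain side. At the start the hole looks roughly to the robot's side: its direction lies within 100 degrees either way of the world's -x
- bar_hole (a point): centre of the mouth of the blind hole, 15 mm in diameter, 14 mm deep, in one long side of the bar, 70 mm from its foot (5 mm nearer the foot than the bar's middle), so it shows about 20 mm above the holder's rim. Same axes as bar_center: x points straight out of the hole
- bar_foot (a point): centre of the bar's foot, its lower end at the start; same axes as bar_center
- cup_a: fixed upright steel tube holder, 52 mm outside, 44 mm inside, rim 50 mm above the table, inner floor at 6 mm, on a round foot plate 84 mm across and 5 mm thick; origin at the centre of its underside. The square bar stands in one holder, the round bar in the other
- cup_b: the second, identical holder
- disc: fixed small welding turntable, a flat round steel disc 200 mm in diameter, its top 30 mm above the table; origin at the centre of its underside
- disc_top (a point): centre of the turntable's top face, 30 mm above the table
- round_bar: bystander: plain round aluminium bar, 30 mm in diameter, 150 mm long, no hole, standing in the other holder; origin at the centre of its foot
- spanner: bystander: steel open-end spanner lying flat on the table; origin at its underside
- hammer: bystander: hammer lying on the table; origin at its underside
- spray_can: bystander: grey can standing on the table, 54 mm in diameter, 150 mm tall; origin at the centre of its foot
- collar: bystander: steel ring lying flat, 48 mm outside, 26 mm bore, 20 mm tall; origin at the centre of its underside
- flange: bystander: steel ring lying flat, 70 mm outside, 30 mm bore, 12 mm tall; origin at the centre of its underside
Things that resemble listed ones, but are neither listed nor needed, are in the scene too. What is shaped like the part that bears bar_center but black or orange is not meant.

How it is judged:
By the outcome, as a careful person would: the job done as asked, in the order asked, and still so for the second after the job is handed in, while the arm keeps its last pose, push and grip.
It also fails if it takes over 45 s, if anything falls off the work surface, if the arm or the gripper's body presses on something with over 40 N, if the wrist force passes 120 N, or if a joint passes its speed limit or range.

## Working session

There is one attempt and no reset: what is moved stays moved. The work goes in short steps, Python scripts to look and compute and a shell command to move; the robot and the scene stay as the last step left them, time stands still between calls to the robot, and variables do not carry over. Pictures are saved under pics/ and viewed, and the job is handed in when it is done.

```bash
mkdir -p pics; ls; cat > h.py <<'E'
import numpy as np, cv2
from bench import ctrl,camera,nets
def save(n,img): cv2.imwrite('pics/'+n,cv2.cvtColor(img,cv2.COLOR_RGB2BGR))
def crop(img,u,v,r,s): 
    u,v=int(u),int(v); c=img[max(0,v-r):v+r,max(0,u-r):u+r]; return cv2.resize(c,None,fx=s,fy=s,interpolation=cv2.INTER_CUBIC)
def proj(c,p): return cv2.projectPoints(np.array(p,float).reshape(-1,1,3),c['rvec'],c['tvec'],c['camera_matrix'],None)[0].reshape(-1,2)
def world(c,u,v,d=None):
    K=c['camera_matrix'];R=cv2.Rodrigues(np.array(c['rvec']))[0];d=c['depth'][int(v),int(u)] if d is None else d
    pc=np.array([(u-K[0,2])/K[0,0]*d,(v-K[1,2])/K[1,1]*d,d]); return R.T@(pc-np.array(c['tvec']).ravel())
E
python3 - <<'E'
from h import *
s=ctrl.get_state();print(s['t'],s['eef_pos'],s['orientation'],s['grip_width'],ctrl.tcp_to_grasp)
for n in ('scene','top','wrist'):
    c=camera(n);save(f'a_{n}.png',c['img'])
    if n!='wrist': print(n,np.round(c['camera_matrix'],1).tolist(),np.round(world(c,320,200),3))
    for l in (['bar_center','bar_hole','cup_a','disc','disc_top','round_bar','spray_can'] if n!='wrist' else []):
        for q in nets.mark_of(n,l)[:3]: print(n,l,np.round(q['xyz'],3),round(q['score'],2))
print(camera('wrist')['mount'].round(4).tolist())
E
```

```text
pics
0.0 [0.19104174 0.48849638 0.19882861] [ 0.58352429 -0.39900897  0.58446508  0.39836141] 0.9986756923645075 0.0187
scene [[392.4, 0.0, 317.9], [0.0, 392.4, 198.9], [0.0, 0.0, 1.0]] [ 0.516 -0.131  0.029]
scene bar_center [0.551 0.263 0.079] 0.84
scene bar_center [0.644 0.294 0.074] 0.79
scene bar_center [0.456 0.321 0.072] 0.69
scene bar_hole [0.63  0.29  0.071] 0.83
scene bar_hole [0.547 0.251 0.073] 0.82
scene bar_hole [0.445 0.333 0.072] 0.59
scene cup_a [ 0.561  0.046 -0.001] 0.62
scene cup_a [0.554 0.268 0.002] 0.54
scene disc [ 0.525 -0.223 -0.003] 0.75
scene disc_top [ 0.527 -0.231  0.03 ] 0.8
scene round_bar [0.558 0.047 0.008] 0.93
scene round_bar [ 0.525 -0.228  0.03 ] 0.23
scene spray_can [ 0.788 -0.098  0.002] 0.97
top [[379.8, 0.0, 321.1], [0.0, 379.8, 202.4], [0.0, 0.0, 1.0]] [ 0.6   -0.084  0.003]
top bar_center [0.459 0.323 0.073] 0.97
top bar_center [0.641 0.293 0.081] 0.92
top bar_center [0.545 0.266 0.081] 0.54
top bar_hole [0.45  0.332 0.072] 0.93
top bar_hole [0.63  0.283 0.068] 0.8
top bar_hole [0.55  0.255 0.074] 0.66
top cup_a [0.548 0.267 0.002] 0.86
top cup_a [0.558 0.049 0.001] 0.7
top cup_a [0.721 0.117 0.   ] 0.69
top disc [ 0.524 -0.229  0.001] 0.77
top disc_top [ 0.526 -0.22   0.03 ] 0.57
top round_bar [0.556 0.046 0.008] 0.71
top spray_can [ 0.788 -0.098 -0.002] 0.87
[[-0.0, -0.2716, 0.9624, -0.1752], [-0.0015, -0.9624, -0.2716, 0.0691], [1.0, -0.0014, -0.0004, -0.0006], [0.0, 0.0, 0.0, 1.0]]
```

View pics/a_scene.png

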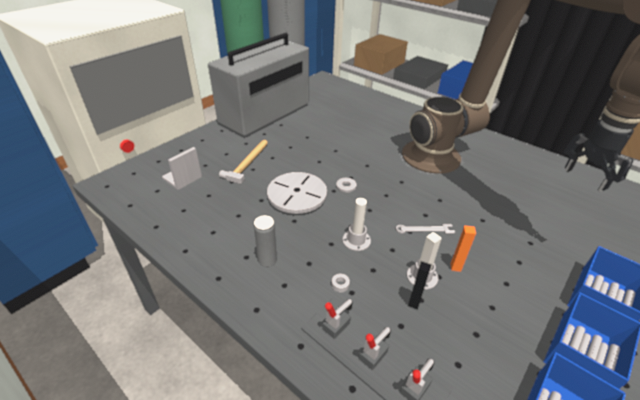

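View pics/a_top.png

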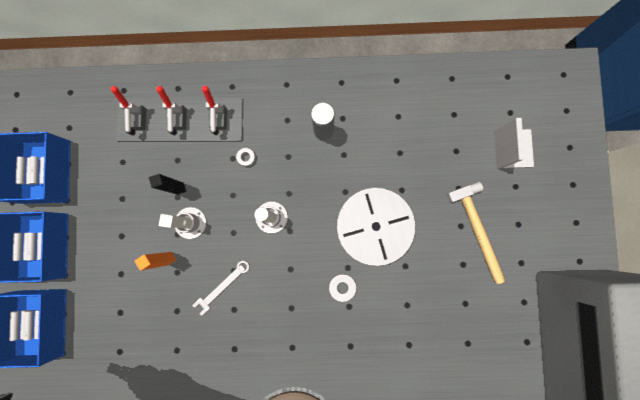

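View pics/a_wrist.png

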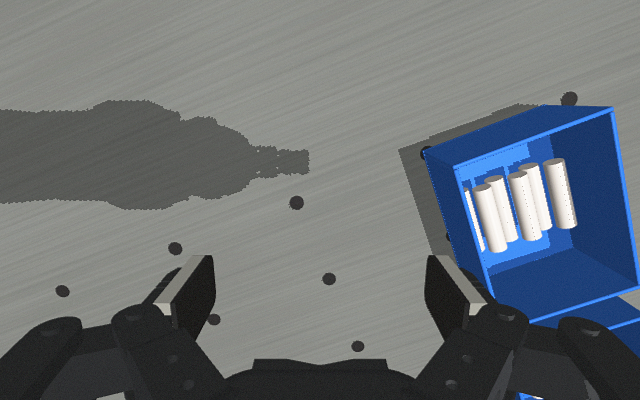

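```bash
python3 - <<'E'
from h import *
s=ctrl.get_state()
from scipy.spatial.transform import Rotation as R
q=s['orientation'];r=R.from_quat([q[1],q[2],q[3],q[0]]).as_matrix();print(r.round(3))
a=camera('scene');b=camera('top')
for c in (a,b):
    Rm=cv2.Rodrigues(np.array(c['rvec']))[0];print('campos',(-Rm.T@np.array(c['tvec']).ravel()).round(3))
A=crop(a['img'],430,260,50,6);B=crop(b['img'],177,225,50,6)
save('b.png',cv2.resize(np.hstack([A,B]),(800,400)))
# head of bar: triangulate
for nm,c in (('scene',a),('top',b)):
    for q in nets.silhouettes(nm,'bar_center')[:3]:
        v,u=np.nonzero(q['pixels']);print(nm,q['score'],u.min(),u.max(),v.min(),v.max(),c['img'][q['pixels']].mean(0).round())
E
```

```text
[[ 0.    -0.931  0.364]
 [ 0.     0.364  0.931]
 [-1.    -0.     0.   ]]
campos [1.265 0.475 0.856]
campos [ 0.507 -0.104  1.007]
scene 0.69 408 430 261 307 [47. 47. 47.]
scene 0.66 450 474 225 270 [201. 112.  55.]
scene 0.63 420 440 232 264 [191. 185. 176.]
top 0.79 136 175 253 269 [167.  99.  43.]
top 0.74 149 185 173 193 [33. 33. 34.]
top 0.66 160 192 215 227 [177. 174. 169.]
```

View pics/b.png

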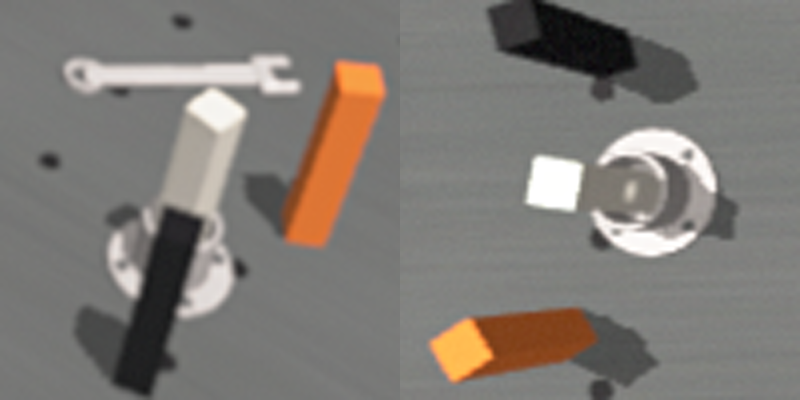

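```bash
python3 - <<'E'
from h import *
b=camera('top');a=camera('scene')
save('c.png',np.hstack([crop(b['img'],180,222,20,10),crop(a['img'],430,255,20,10)]))
for z in (0.006,0.05,0.076,0.156): print(z,proj(b,[.553,.266,z]).round(1),proj(a,[.553,.266,z]).round(1))
E
```

```text
0.006 [[188.6 221.6]] [[422.3 275.9]]
0.05 [[182.3 221. ]] [[425.5 265.4]]
0.076 [[178.2 220.6]] [[427.4 258.9]]
0.156 [[164.3 219.3]] [[433.9 237.6]]
```

View pics/c.png

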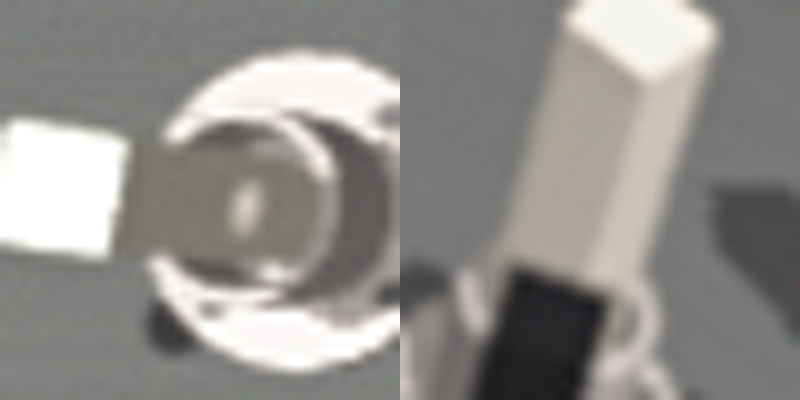

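The pale bar in the holder (top view px 165,221; scene px 430,248) fits: aluminium, in a tube. The black bar (scene 418,285) and the orange bar (scene 462,248) stand free and are excluded by colour. A light spot on the bar's -y side in the top view (px 184,222) may be the hole. I'll check it with the wrist camera.

```bash
python3 -m handwheel '[[[0,0,0],[3,-2.8,1],100],[[0,0,0],[3.3,-3.1,1],100],[[0,0,0],[3.3,-3.1,1],100],[[0,0,0],[3.3,-3.1,0],100],[[0,0,0],[3.3,-3.1,0],100],[[8,0,0],[3.3,-3.1,0],100],[[8,0,0],[3.3,-3.1,0],100],[[8,0,0],[3.3,-3.1,0],100]]'; python3 -m handwheel '[[[8,0,0],[3.3,-3.1,0],100],[[8,0,0],[3,-3,-1],100],[[0,0,0],[0,0,-1],100],[[0,0,0],[0,0,0],100]]'
python3 - <<'E'
from h import *
s=ctrl.get_state();print(s['t'],s['eef_pos'],s['joint_positions'])
save('d.png',camera('wrist')['img'])
E
```

```text
t: 2.0
eef_pos: [0.4498, 0.2469, 0.231]
orientation: [0.653, -0.273, 0.49, 0.509]
force: [1.4, 0.5, -0.2]
grip_width: 0.997
t: 2.4
eef_pos: [0.5118, 0.1839, 0.2063]
orientation: [0.683, -0.177, 0.42, 0.57]
force: [-0.7, 0.2, 0.8]
grip_width: 1.002
2.4 [0.51175322 0.18388028 0.20634254] [-0.04326538  0.1227057  -0.18846797  1.29891237  0.68039868  0.32320827]
```

View pics/d.png

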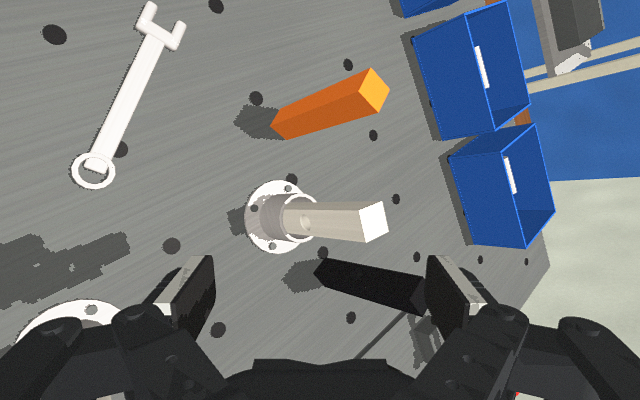

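```bash
cat >> h.py <<'E'
from scipy.spatial.transform import Rotation as Rot
def wristcam():
    s=ctrl.get_state();c=camera('wrist');q=s['orientation'];T=np.eye(4);T[:3,:3]=Rot.from_quat([q[1],q[2],q[3],q[0]]).as_matrix();T[:3,3]=s['eef_pos'];M=T@np.array(c['mount'])
    K=c['camera_matrix'];v,u=np.mgrid[0:400,0:640];d=c['depth']
    P=np.stack([(u-K[0,2])/K[0,0]*d,(v-K[1,2])/K[1,1]*d,d],-1)@M[:3,:3].T+M[:3,3]
    c['P']=P;c['M']=M;return s,c
E
python3 - <<'E'
from h import *
s,c=wristcam();P=c['P'];save('e.png',crop(c['img'],330,220,70,5))
p=P.reshape(-1,3);m=(np.hypot(p[:,0]-.553,p[:,1]-.266)<.05)&(p[:,2]>.06)&(p[:,2]<.2)
q=p[m];top=q[q[:,2]>.15];print(len(q),len(top),q[:,2].max(),np.percentile(top,[2,50,98],axis=0).round(4))
top2=top[top[:,2]>np.median(top[:,2])-.004]
print(cv2.minAreaRect((top2[:,:2]*1000).astype(np.float32)))
# side faces between z .09 and .14 : normals via PCA/cluster in xy
side=q[(q[:,2]>.09)&(q[:,2]<.14)]
h=p[(np.hypot(p[:,0]-.553,p[:,1]-.266)<.05)&(p[:,2]>.058)&(p[:,2]<.15)]
for z0 in (.07,.09,.11,.13):
    w=side if 0 else h[(abs(h[:,2]-z0)<.008)]
    print(z0,len(w),np.percentile(w[:,:2],[2,50,98],axis=0).round(4).tolist(),cv2.minAreaRect((w[:,:2]*1000).astype(np.float32)))
for (u,v) in ((306,222),(345,210),(345,232),(330,210),(330,232),(372,222)): print(u,v,P[v,u].round(4))
for l in('bar_hole','bar_center','bar_foot','round_bar'):
    for r in nets.mark_of('wrist',l)[:3]: print(l,np.round(r['xyz'],3),round(r['score'],2))
E
```

```text
3200 1022 0.15818659354859363 [[0.5349 0.2489 0.1506]
 [0.5478 0.2605 0.1567]
 [0.5619 0.2766 0.1578]]
((549.0572509765625, 263.1954345703125), (27.918041229248047, 26.304393768310547), 78.6921157836914)
0.07 343 [[0.5343, 0.2484], [0.5453, 0.2528], [0.5586, 0.2784]] ((541.8255004882812, 258.78460693359375), (19.113245010375977, 37.03886795043945), 34.24690246582031)
0.09 317 [[0.5342, 0.2484], [0.5416, 0.2519], [0.5589, 0.2784]] ((541.56396484375, 258.4045715332031), (19.0530948638916, 36.83921813964844), 33.98035430908203)
0.11 394 [[0.5342, 0.2484], [0.5428, 0.2516], [0.5586, 0.2778]] ((541.6211547851562, 258.2642517089844), (18.764827728271484, 36.405494689941406), 34.508426666259766)
0.13 453 [[0.5343, 0.2482], [0.5426, 0.2516], [0.5587, 0.2773]] ((541.646484375, 258.08673095703125), (19.020490646362305, 36.48790740966797), 34.78739929199219)
306 222 [0.5503 0.2598 0.0693]
345 210 [0.5349 0.2577 0.1399]
345 232 [0.5509 0.2496 0.1397]
330 210 [0.5348 0.2568 0.1209]
330 232 [0.5523 0.2495 0.119 ]
372 222 [0.5491 0.2648 0.1578]
bar_hole [0.45  0.329 0.069] 0.76
bar_hole [0.546 0.254 0.074] 0.67
bar_hole [0.626 0.286 0.07 ] 0.6
bar_center [0.547 0.262 0.086] 0.9
bar_center [0.644 0.289 0.074] 0.84
bar_center [0.458 0.32  0.076] 0.61
bar_foot [0.549 0.264 0.01 ] 0.77
bar_foot [0.455 0.32  0.002] 0.75
bar_foot [ 0.642  0.29  -0.001] 0.63
```

View pics/e.png

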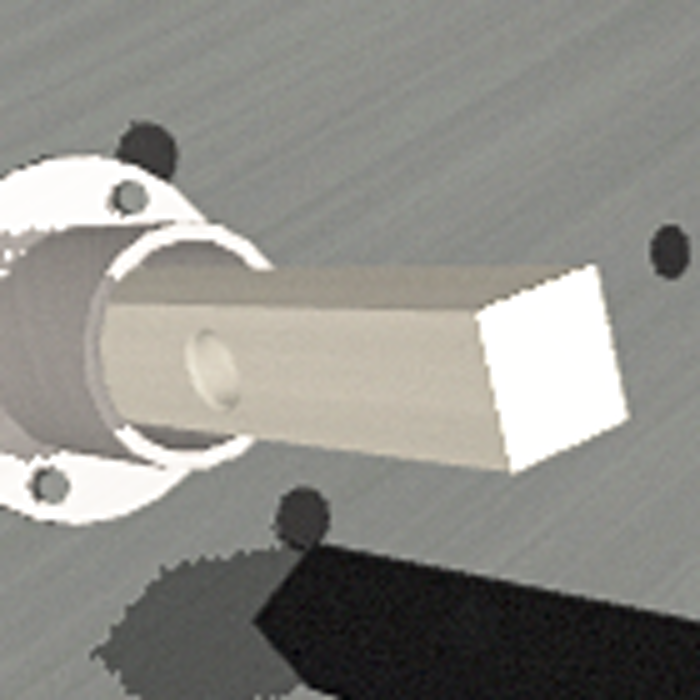

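```bash
cat >> h.py <<'E'
def tgt(haz): # grasp B, tool down, y_tool=-hole
    a=np.deg2rad(haz+90);x=np.array([0,0,-1.]);z=np.array([np.cos(a),np.sin(a),0]);return np.stack([x,np.cross(z,x),z],1)
def cur():
    s=ctrl.get_state();q=s['orientation'];return s,Rot.from_quat([q[1],q[2],q[3],q[0]]).as_matrix()
E
python3 - <<'E'
from h import *
s,c=wristcam();p=c['P'].reshape(-1,3)
w=p[(np.hypot(p[:,0]-.549,p[:,1]-.263)<.03)&(p[:,2]>.095)&(p[:,2]<.145)]
f=w[(w[:,0]>.539)&(w[:,0]<.556)&(w[:,1]<.262)]
A=np.c_[f[:,0],f[:,2],np.ones(len(f))];k,*_=np.linalg.lstsq(A,f[:,1],rcond=None)
print(len(f),k,'edge deg',np.rad2deg(np.arctan(k[0])),'lean',np.rad2deg(k[1]))
s,R=cur();T=tgt(-101.3);print(R.round(3),T.round(3))
print(np.rad2deg(Rot.from_matrix(T@R.T).as_rotvec()),s['eef_pos'])
E
```

```text
659 [-0.18932471 -0.00142665  0.35457832] edge deg -10.720619290529802 lean -0.08174124460512128
[[-0.003 -0.933  0.361]
 [ 0.63   0.278  0.725]
 [-0.776  0.229  0.587]] [[ 0.     0.196  0.981]
 [ 0.     0.981 -0.196]
 [-1.     0.     0.   ]]
[-32.49761426  27.1242607  -76.88195614] [0.51078778 0.18869383 0.21065073]
```

```bash
python3 -m handwheel '[[[-2.95,2.47,-7],[0,0,1],100],[[-2.95,2.47,-7],[0.4,0.7,0],100],[[-2.95,2.47,-7],[0.4,0.7,0],100],[[-2.95,2.47,-7],[0.4,0.8,0],100],[[-2.95,2.47,-7],[0.4,0.8,0],100],[[-2.95,2.47,-7],[0.4,0.8,0],100],[[-2.95,2.47,-7],[0.4,0.8,0],100],[[-2.95,2.47,-7],[0.4,0.8,0],100]]'; python3 -m handwheel '[[[-2.95,2.47,-7],[0.4,0.8,0],100],[[-2.95,2.47,-7],[0.4,0.8,0],100],[[-2.95,2.47,-7],[0.2,0.4,0],100],[[0,0,0],[0,0,0],100],[[0,0,0],[0,0,0],100]]'
cat > m.py <<'E'
from h import *
s,c=wristcam();P=c['P'];p=P.reshape(-1,3)
m=(np.hypot(p[:,0]-.549,p[:,1]-.263)<.03)&(p[:,2]>.15)&(p[:,2]<.165)
t=p[m];r=cv2.minAreaRect((t[:,:2]*1000).astype(np.float32));print(len(t),np.median(t[:,2]),r)
s,R=cur();print(s['t'],s['eef_pos'],s['joint_positions'].round(2) if hasattr(s['joint_positions'],'round') else s['joint_positions']);print(np.rad2deg(Rot.from_matrix(tgt(-101)@R.T).as_rotvec()).round(2));print((np.array([.549,.263,.096])-s['eef_pos'])*100)
import sys;save(sys.argv[1],c['img'])
E
python3 m.py f.png
```

```text
t: 3.55
eef_pos: [0.5386, 0.2426, 0.2211]
orientation: [0.742, 0.001, 0.661, 0.115]
force: [0.2, -0.5, 0.1]
grip_width: 1.001
t: 4.05
eef_pos: [0.5491, 0.2621, 0.2192]
orientation: [0.704, 0.071, 0.703, -0.07]
force: [-0.2, -0.4, -0.0]
grip_width: 1.003
1416 0.1568718930962283 ((548.9252319335938, 264.0236511230469), (26.21376609802246, 25.89884376525879), 79.3052978515625)
4.1 [0.54896806 0.26131349 0.2195999 ] [0.44 0.29 0.2  1.49 0.   2.22]
[-0.06  0.1   0.48]
[ 3.19391573e-03  1.68651083e-01 -1.23599900e+01]
```

View pics/f.png

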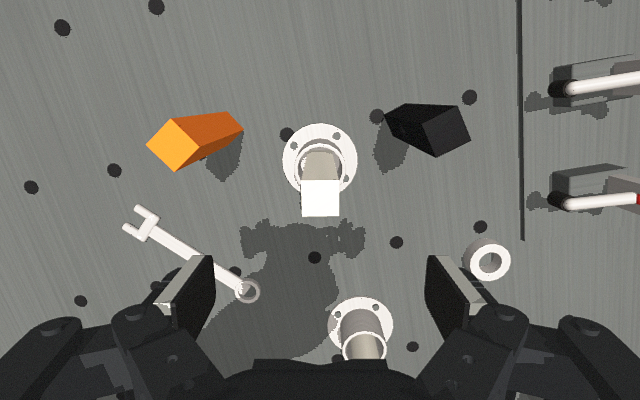

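```bash
python3 -m handwheel '[[[0,0,0.4],[0,0.2,-2.5],75],[[0,0,0],[0,0,-3],75],[[0,0,0],[0,0,-3],75],[[0,0,0],[0,0,-2],75],[[0,0,0],[0,0,-1.8],75],[[0,0,0],[0,0,0],75],[[0,0,0],[0,0,0],75]]' && python3 -m handwheel '[[[0,0,0],[0,0,0],0],[[0,0,0],[0,0,0],0],[[0,0,0],[0,0,0],0],[[0,0,0],[0,0,0],0],[[0,0,0],[0,0,0],0],[[0,0,0],[0,0,0],0],[[0,0,0],[0,0,0],0],[[0,0,0],[0,0,0],0]]'
python3 - <<'E'
from h import *
s,c=wristcam();save('g.png',c['img']);print(s['force'],s['grip_width'],s['eef_pos'])
E
```

```text
t: 4.8
eef_pos: [0.5491, 0.2621, 0.0975]
orientation: [0.704, 0.07, 0.703, -0.069]
force: [-0.1, 0.1, 0.5]
grip_width: 0.749
t: 5.6
eef_pos: [0.5501, 0.2631, 0.0977]
orientation: [0.705, 0.07, 0.703, -0.069]
force: [-1.2, 0.2, 5.9]
grip_width: 0.294
[-1.17772108  0.19979079  5.93519248] 0.29387109949000284 [0.55010163 0.26312114 0.09765822]
```

View pics/g.png

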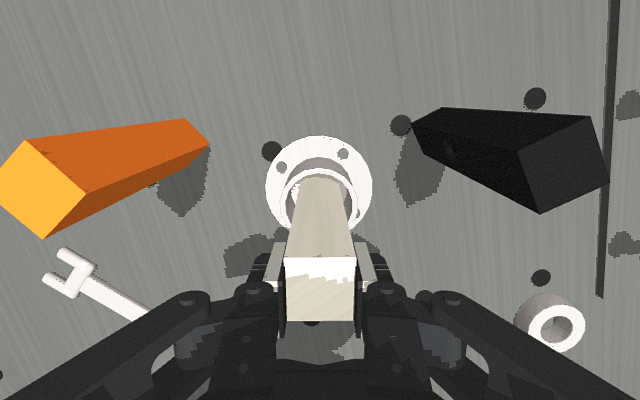

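```bash
python3 -m handwheel '[[[0,0,0],[0,0,1],0],[[0,0,0],[0,0,2],0],[[0,0,0],[0,0,3],0],[[0,0,0],[0,0,3],0],[[0,0,0],[0,0,4],0],[[0,0,0],[0,0,4],0],[[0,0,0],[0,0,4],0],[[0,0,0],[0,0,1],0]]' && python3 -m handwheel '[[[0,0,0],[0,0,0],0],[[0,0,0],[0,0,0],0]]'
python3 - <<'E'
from h import *
s,c=wristcam();save('i.png',np.vstack([c['img'][100:],camera('scene')['img'][100:]])[:600]);print(s['force'],s['grip_width'],s['eef_pos'],s['joint_positions'])
s,R=cur()
for ph in (-55,-75,-35):
    a=np.deg2rad(ph);x=np.array([np.cos(a),np.sin(a),0]);T=np.stack([x,[0,0,-1],np.cross(x,[0,0,-1])],1)
    v=np.rad2deg(Rot.from_matrix(T@R.T).as_rotvec());print(ph,v,np.linalg.norm(v))
E
```

```text
t: 6.45
eef_pos: [0.5499, 0.2629, 0.3213]
orientation: [0.706, 0.071, 0.702, -0.068]
force: [1.0, 0.1, -2.7]
grip_width: 0.292
t: 6.65
eef_pos: [0.5494, 0.2627, 0.3154]
orientation: [0.704, 0.069, 0.704, -0.07]
force: [0.2, -0.9, -2.8]
grip_width: 0.289
[ 0.18576069 -0.90303573 -2.8416649 ] 0.2888047780551979 [0.54938889 0.26272419 0.31536302] [ 4.46187031e-01  3.34993942e-01  4.82965607e-01  1.71942883e+00
 -2.26135135e-04  2.21389992e+00]
-55 [-89.96594394 -18.97557232  36.27610952] 98.84280214654906
-75 [-90.50830497  -3.01864487  20.70780057] 92.89606283090852
-35 [-87.34427562 -35.1302872   51.63109523] 107.37285298482621
```

View pics/i.png

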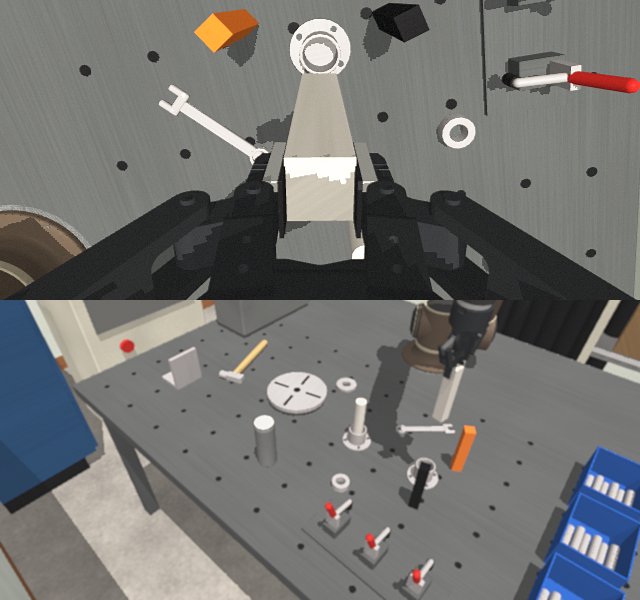

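```bash
python3 -m handwheel '[[[-3,-0.6,1.2],[-0.5,-1,0],0],[[-6.5,-1.4,2.6],[-1,-2.5,0],0],[[-6.5,-1.4,2.6],[-1,-3,0],0],[[-6.5,-1.4,2.6],[-1,-3,0],0],[[-6.5,-1.4,2.6],[-1,-3,0],0],[[-6.5,-1.4,2.6],[-0.5,-3,0],0],[[-6.5,-1.4,2.6],[0,-3,0],0],[[-6.5,-1.4,2.6],[0,-3,0],0]]'
cat > r.py <<'E'
from h import *
import sys
s,R=cur();print(s['t'],s['eef_pos'],np.round(s['joint_positions'],2),s['grip_width'],s['force'])
for ph in (-55,-75,-35):
    a=np.deg2rad(ph);x=np.array([np.cos(a),np.sin(a),0]);T=np.stack([x,[0,0,-1],np.cross(x,[0,0,-1])],1)
    v=np.rad2deg(Rot.from_matrix(T@R.T).as_rotvec());print(ph,v.round(1),np.linalg.norm(v).round(1),'shift cm',((np.array([.526,-.225,.18])-0.0207*x-s['eef_pos'])*100).round(2))
E
python3 r.py
```

```text
t: 7.55
eef_pos: [0.4987, 0.0469, 0.3152]
orientation: [0.73, -0.336, 0.55, -0.229]
force: [-0.7, 0.4, -2.8]
grip_width: 0.294
7.55 [0.49872492 0.04694303 0.31522868] [ 0.6   0.12 -0.05  1.64 -0.84  2.11] 0.29440207241855787 [-0.74488496  0.438479   -2.83369271]
-55 [-41.4  -8.6  16.5] 45.4 shift cm [  1.54 -25.5  -13.52]
-75 [-42.1  -1.2  -2.6] 42.2 shift cm [  2.19 -25.19 -13.52]
-35 [-39.8 -15.8  35.5] 55.7 shift cm [  1.03 -26.01 -13.52]
```

```bash
python3 -m handwheel '[[[0,0,3],[0,-3,0],0],[[0,-1,4],[0,-3,0],0],[[-3,-2,5],[0,-3,0],0],[[-5,-2,5],[0,-3,0],0],[[-5.5,-2,5],[0,-3,0],0],[[-5.5,-2,5],[0,-3,0],0],[[-5.5,-2,4],[0,-2,0],0]]'; python3 r.py
```

```text
t: 8.25
eef_pos: [0.5022, -0.1241, 0.3111]
orientation: [0.733, -0.552, 0.366, -0.158]
force: [1.0, 0.9, -3.0]
grip_width: 0.296
8.25 [ 0.50217995 -0.12410979  0.31111987] [ 0.29 -0.55 -0.89  0.31 -0.94  0.69] 0.2957634733355387 [ 0.97285821  0.88288124 -3.03577451]
-55 [-20.9  -8.2 -10.5] 24.8 shift cm [  1.19  -8.39 -13.11]
-75 [-22.3  -4.5 -30.2] 37.8 shift cm [  1.85  -8.09 -13.11]
-35 [-19.2 -11.7   9.2] 24.3 shift cm [  0.69  -8.9  -13.11]
```

```bash
python3 -m handwheel '[[[-5,-2.5,0],[0.2,-2,-1],0],[[-5,-2.5,0],[0.2,-2,-1.5],0],[[-5,-2.5,0],[0.2,-2,-1.5],0],[[-5,-2.5,0],[0.2,-2,-1.5],0],[[0,0,0],[0,-0.6,-1.5],0],[[0,0,0],[0,0,0],0],[[0,0,0],[0,0,0],0]]'; sed -i 's/(-55,-75,-35)/(-55,-45,-35)/' r.py; python3 r.py
```

```text
t: 8.95
eef_pos: [0.5209, -0.1786, 0.2614]
orientation: [0.687, -0.619, 0.306, -0.226]
force: [-0.1, -0.0, -3.0]
grip_width: 0.298
8.95 [ 0.52092191 -0.17859982  0.26136754] [ 0.16 -0.4  -1.26 -0.63 -0.92  0.23] 0.2981069950492341 [-0.1064531  -0.0478014  -2.99958632]
-55 [ -7.9  -3.3 -10.7] 13.7 shift cm [-0.68 -2.94 -8.14]
-45 [-7.6 -4.  -0.7] 8.6 shift cm [-0.96 -3.18 -8.14]
-35 [-7.2 -4.6  9.3] 12.6 shift cm [-1.19 -3.45 -8.14]
```

```bash
sed -i 's/(-55,-45,-35)/(-60,-55)/' r.py; python3 -m handwheel '[[[0,0,-5],[0.4,-1.5,0],0],[[0,0,-5],[0.4,-1.5,0],0],[[0,0,-5],[0,-0.5,0],0],[[-4,-2,0],[0,0,0],0],[[-4,-2,0],[0,0,0],0],[[0,0,0],[0,0,0],0],[[0,0,0],[0,0,0],0]]';python3 r.py
```

```text
t: 9.65
eef_pos: [0.5356, -0.212, 0.2602]
orientation: [0.638, -0.593, 0.359, -0.336]
force: [-0.3, 0.1, -2.1]
grip_width: 0.292
9.65 [ 0.53563348 -0.21199534  0.26024583] [ 0.18 -0.09 -1.19 -0.94 -1.21  0.2 ] 0.29249782237979854 [-0.27460696  0.09801259 -2.07206385]
-60 [-4.1  0.2 -1.1] 4.2 shift cm [-2.    0.49 -8.02]
-55 [-4.1  0.   3.9] 5.7 shift cm [-2.15  0.4  -8.02]
```

```bash
python3 -m handwheel '[[[-2,0,-0.5],[-0.2,0,-1],0],[[-2,0,-0.5],[-0.4,0,-2],0],[[0,0,0],[-0.4,0,-2],0],[[0,0,0],[-0.2,0.2,-2],0],[[0,0,0],[0,0,-1],0],[[0,0,0],[0,0,0],0],[[0,0,0],[0,0,0],0],[[0,0,0],[0,0,0],0]]';python3 r.py
cat > v.py <<'E'
from h import *
import sys
s,c=wristcam();P=c['P'];p=P.reshape(-1,3);t=camera('top');sc=camera('scene')
x=Rot.from_quat(np.roll(s['orientation'],-1)).as_matrix()[:,0]
save(sys.argv[1]+'w.png',c['img'])
H=np.array(s['eef_pos'])+x*.02;a=proj(t,H)[0];b=proj(sc,H)[0]
save(sys.argv[1]+'s.png',np.hstack([crop(t['img'],*a,40,5),crop(sc['img'],*b,40,5)]))
print(a,b,H,np.isfinite(p).all())
E
python3 v.py j
```

```text
t: 10.45
eef_pos: [0.5403, -0.2072, 0.1903]
orientation: [0.616, -0.605, 0.358, -0.355]
force: [-0.8, -0.0, -2.4]
grip_width: 0.29
10.45 [ 0.54033551 -0.20720218  0.19028203] [ 0.2   0.3  -1.26 -1.52 -1.26  0.05] 0.28987441078252735 [-0.82341941 -0.03577642 -2.4400573 ]
-60 [-0.9  0.2  0.6] 1.1 shift cm [-2.47  0.01 -1.03]
-55 [-1.   0.2  5.6] 5.6 shift cm [-2.62 -0.08 -1.03]
[384.19440912 213.04696314] [290.2896603  151.88278271] [ 0.55016704 -0.2246171   0.19003344] True
```

View pics/jw.png

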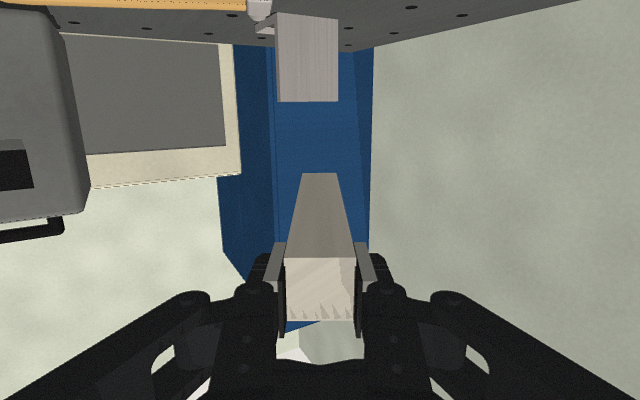

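View pics/js.png

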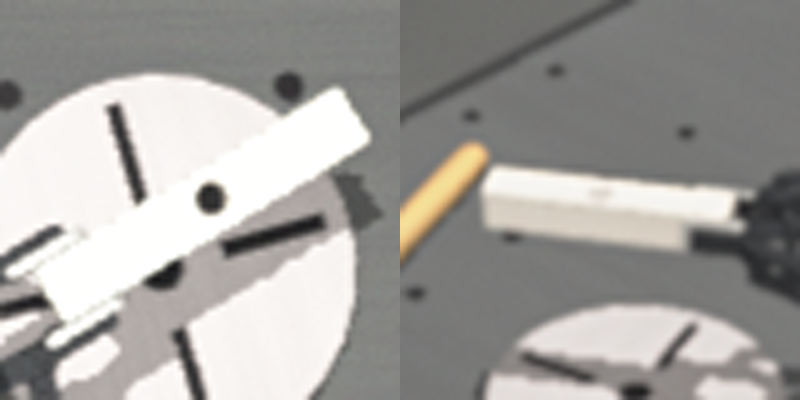

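```bash
python3 -m handwheel '[[[-0.9,0.2,0],[0,-1,0],0],[[0,0,0],[0,-0.5,0],0],[[0,0,0],[0,0,0],0],[[0,0,0],[0,0,0],0],[[0,0,0],[0,0,0],0]]';python3 r.py
cat > lev.py <<'E'
from h import *
s,R=cur();x=R[:,0]
print('tool x',x.round(4),'tool y',R[:,1].round(4))
for n in('top','scene'):
    c=camera(n);K=c['camera_matrix'];Rm=cv2.Rodrigues(np.array(c['rvec']))[0];v,u=np.mgrid[0:400,0:640];d=c['depth']
    P=(np.stack([(u-K[0,2])/K[0,0]*d,(v-K[1,2])/K[1,1]*d,d],-1)-np.array(c['tvec']).ravel())@Rm;p=P.reshape(-1,3)
    r=p-np.array(s['eef_pos']);al=r@x;la=r@R[:,2];
    m=(al>.005)&(al<.085)&(abs(la)<.009)&(r[:,2]>.006)&(r[:,2]<.03)&(abs(al-.02)>.01)
    A=np.c_[al[m],la[m],np.ones(m.sum())];k,*_=np.linalg.lstsq(A,p[m,2],rcond=None);res=p[m,2]-A@k
    print(n,m.sum(),'slope along/across deg',np.rad2deg(k[:2]).round(2),'top z',k[2].round(4),'rms',res.std().round(4))
    for l in ('bar_hole','bar_center','disc_top'):
        q=nets.mark_of(n,l);print(l,[(np.round(z['xyz'],3).tolist(),round(z['score'],2)) for z in q[:3]])
E
python3 lev.py; python3 v.py k
```

```text
t: 11.1
eef_pos: [0.5437, -0.2216, 0.1898]
orientation: [0.61, -0.61, 0.358, -0.356]
force: [0.8, 0.5, -2.0]
grip_width: 0.29
11.1 [ 0.54365241 -0.22157955  0.18981618] [ 0.16  0.33 -1.26 -1.59 -1.22  0.01] 0.2902127873217218 [ 0.81286816  0.45979764 -1.9580588 ]
-60 [-0.1 -0.1  0.7] 0.7 shift cm [-2.8   1.45 -0.98]
-55 [-0.1 -0.1  5.7] 5.7 shift cm [-2.95  1.35 -0.98]
tool x [ 0.4892 -0.8722 -0.0025] tool y [-0.0021  0.0017 -1.    ]
top 239 slope along/across deg [-0.29  0.46] top z 0.2018 rms 0.0014
bar_hole [([0.45, 0.331, 0.073], 0.84), ([0.553, -0.239, 0.202], 0.8), ([0.628, 0.285, 0.069], 0.55)]
bar_center [([0.46, 0.322, 0.073], 0.97), ([0.548, -0.237, 0.187], 0.71), ([0.64, 0.293, 0.078], 0.7)]
disc_top [([0.529, -0.221, 0.03], 0.91), ([0.557, 0.05, 0.01], 0.24)]
scene 63 slope along/across deg [-0.21 -2.26] top z 0.2007 rms 0.0011
bar_hole [([0.631, 0.289, 0.073], 0.93), ([0.553, -0.242, 0.198], 0.83), ([0.449, 0.332, 0.07], 0.71)]
bar_center [([0.552, -0.236, 0.187], 0.89), ([0.644, 0.294, 0.075], 0.82), ([0.458, 0.322, 0.072], 0.61)]
disc_top [([0.527, -0.226, 0.03], 0.76)]
[390.81406011 211.2909595 ] [286.09280074 150.67836396] [ 0.55352763 -0.23900505  0.18966884] True
```

View pics/ks.png

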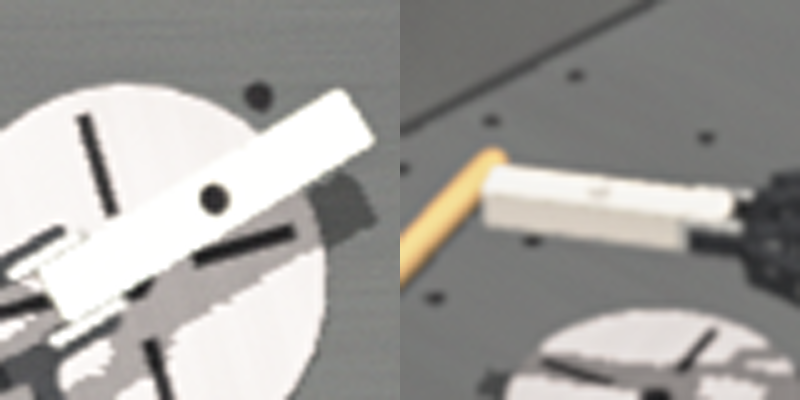

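```bash
python3 -m handwheel '[[[0,0,0],[0,0,0],0],[[0,0,0],[0,0,0],0],[[0,0,0],[0,0,0],0],[[0,0,0],[0,0,0],0],[[0,0,0],[0,0,0],0]]'; python3 - <<'E'
from h import *
s,R=cur();print(np.abs(s['joint_velocities']).max(),s['joint_positions'][2],R[:,0].round(4),R[:,1].round(4))
save('l.png',camera('top')['img']);print(ctrl.close_job())
E
```

```text
t: 12.15
eef_pos: [0.5437, -0.2216, 0.1897]
orientation: [0.61, -0.61, 0.358, -0.356]
force: [-0.3, 0.5, -3.1]
grip_width: 0.296
0.0009808595143540207 -1.2648252944782739 [ 0.4892 -0.8722 -0.0025] [-0.0022  0.0016 -1.    ]
the job is handed in; nothing more can be done
None
```

View pics/l.png

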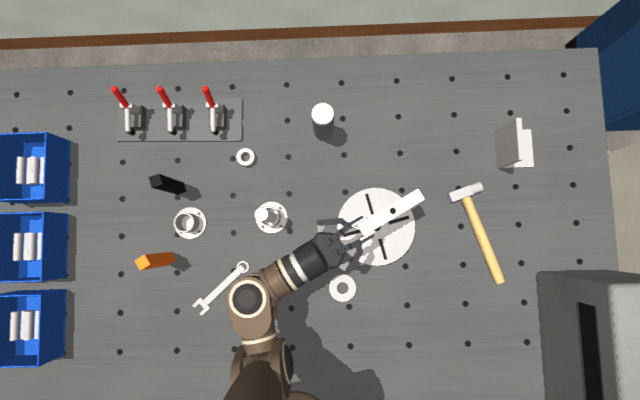

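I gripped the square bar by its plain sides, drew it straight up out of the holder and turned it so the hole faces up. I handed the job in at about 12 s, with the bar still held above the turntable.

**Level and still:** The wrist pose is within about 0.2° of level, and the bar's slope along its length measured about 0.2–0.3° from two cameras. Across the bar, the top camera read 0.5°. The scene camera read -2.3°, but from only 63 pixels, so I gave that less weight. Joint speeds were near zero at hand-in.

**Position:** The hole mouth is at about (0.553, -0.240, 0.20), some 17 cm above the disc. It sits about 3 cm off the disc's centre, well inside the rim, and the bar's underside is about 14.6 cm above the disc. I had aimed for the centre and about 1 cm lower, but joint 3 stopped at -1.265, close to its -1.27 limit.

**Other objects:** In the last top picture, the round bar at (267,217) and the other objects stand where they were at the start.

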